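Put the seasonings back on their coasters

ROBOT

A 7-joint arm with a two-finger parallel gripper is mounted at the origin on the work surface. World frame = base frame: x ahead of the robot, y to its left, z up, the work surface at z = 0. Lengths are in m, angles in rad, forces in N, time in s.
With the tool pointing down it reaches from about 0.425 to 0.95 m from the base axis. Payload 4.7 kg.
Tool frame: the origin (TCP) lies at the very end of the fingers, on their centre line; the grasp point (between the pads) lies 19 mm behind it; z points along the fingers, y is the line along which they close (so a half turn about z gives the same grasp; the last joint's range is limited). The gripper opens to 87 mm and grips with 3 to 60 N. Pads are 19 mm wide; open, the fingers measure 117 mm over their backs; the gripper's body (75 mm by 190 mm) begins 51 mm behind the grasp point.
Start: joints at [-1.236, 0.469, -0.049, 1.532, 0.024, 1.141, -0.082], TCP at [0.24, 0.631, 0.223] pointing down, gripper open.
Joint ranges: [-2.59, 2.59], [-0.33, 1.99], [-1.39, 1.29], [0.1, 2.45], [-1.04, 4.18], [0.21, 1.99], [-2.66, 2.66]. Speed limits (rad/s): [2.57, 2.57, 3.14, 3.14, 3.14, 3.14, 3.14].

INTERFACE

Orientations are given as a 3x3 rotation matrix whose columns are the frame's x, y, z axes.
In Python, from workcell import manip gives the robot as it stands.
- The arm moves only by the shell command python3 -m crank 'ROWS' [OPENING] [FORCE]. ROWS is JSON, a list of rows, each an object with "linear": the shift along the world's x, y, z in units of 30 mm (1.0 is 30 mm), a list of three; "twist": the turn, a rotation vector about the world's x, y, z in degrees, a list of three. In form: [{"linear": [dx, dy, dz], "twist": [wx, wy, wz]}, ...]. A call has 1 to 12 rows; each row is the pose to reach, as a shift and turn from the pose commanded when the call began; what a row does not reach only later rows make up. A row lasts 1/10 s, in which the tool goes at most 50 mm and 8.59 degrees, less where a joint would pass 70% of its speed; a pose out of reach is approached as far as the arm can. A call with a gripper value outside its range is refused whole. OPENING is the finger opening in mm, from 0 to 87, set as the call begins (- or left out, the last holds). The fingers move at their own pace and stop on an object; FORCE is the grip in N (left out, the last holds). Time passes only in rows, so rows that repeat a pose let the fingers close. It gives the time, the measured TCP pose, the force, the opening and the grip force at its end, in the units of the state.
- manip.read_state(): the state, without advancing time (a new reading comes with each control period).
- manip.snapshot(name): name is "scene" or "top" or "wrist"; returns the picture (400x640x3 uint8, red, green, blue); there is no depth.
- manip.calibration(name): a dict with "fx", "fy", "cx", "cy" (pixels), "k1" (the pictures are not rectified: a ray, as slopes to the right and down, at radius r is drawn at 1 + k1 r^2 times it, then the intrinsics apply), "R" (3x3) and "t" (3): a world point X has camera coordinates R X + t. Camera axes: x right, y down, z forward; pixel columns grow to the right and rows downward; lengths in m; the calibration is good to about 2 mm. A picture is of the moment at which its call begins: read the wrist's pose just before it. calibration takes no time and is no camera call; for the wrist camera it gives the pose at the moment of the call.
- manip.finish_job(): hands the job in; it is judged then, once.
The state is a dict: "time": time; "qpos": joint angles; "dq": joint speeds; "tau": joint torques, N m; "tool_pos": TCP position; "eef_rot": TCP orientation; "wrist_force": force on the tool from outside, world axes, zero at the start; "wrist_torque": the same for the moment, N m; "finger_gap": finger opening in m; "gripper_force": force on a finger pad.
Only numpy, scipy, OpenCV 4.12 (cv2) and the standard library are available. Lean on these libraries where they do the work, as an engineer would, in place of code of your own. Each camera call takes 0.05 s, during which the arm holds its last target. There are 200 camera calls.

TASK

Tidy the counter after cooking: set the pepper mill, the spice jar, the square tin and the oblong tin each on the cork coaster made for its shape and size, standing upright and flat inside the rim. Set them down with care, without dropping or tipping any of them, and leave the onion and the garlic where they are.

Things in the scene. Friction and masses are not known exactly. Their poses are not given: they have to be found in the camera images.
- mill: Wooden pepper mill, round and waisted: foot 56 mm across, waist 40 mm at 60 mm up, head a cylinder 46 mm across from 85 to 118 mm up, small steel knob on top; 136 mm tall, 0.14 to 0.28 kg. Stands upright and loose on the counter; origin: centre of its underside, z up the axis.
- jar: Small round white ceramic spice jar, straight, 38 mm across up to 70 mm, then a steel lid 36 mm across; 88 mm tall, 0.1 to 0.21 kg. Stands upright and loose on the counter; origin: centre of its underside, z up the axis.
- square_tin: Metal spice tin, 50 x 50 mm in plan (51 mm over the lid) and 79 mm tall, straight sides; 0.1 to 0.21 kg. x and y are square to its sides. Stands upright and loose on the counter; origin: centre of its underside, z up the axis.
- oblong_tin: Metal spice tin, 66 mm along its x, 32 mm along its y (1 mm more over the lid), 93 mm tall, straight sides, small dark disc on its lid; 0.09 to 0.18 kg. Grip it across the 32 mm. Stands upright and loose on the counter; origin: centre of its underside, z up the axis.
- large_round_coaster: The mill's coaster: round, 84 mm across outside, recess 72 mm across. Light cork with dark felt in the recess, 10 mm high; its floor is 4 mm thick, its rim 6 mm wide and 6 mm higher than the floor. It sticks to the counter and does not slide. Origin: centre of its underside, z up.
- small_round_coaster: The jar's coaster: round, 66 mm across outside, recess 54 mm across. Light cork with dark felt in the recess, 10 mm high; its floor is 4 mm thick, its rim 6 mm wide and 6 mm higher than the floor. It sticks to the counter and does not slide. Origin: centre of its underside, z up.
- square_coaster: The square tin's coaster: 78 x 78 mm outside, recess 66 x 66 mm, x and y square to its sides. Light cork with dark felt in the recess, 10 mm high; its floor is 4 mm thick, its rim 6 mm wide and 6 mm higher than the floor. It sticks to the counter and does not slide. Origin: centre of its underside, z up.
- oblong_coaster: The oblong tin's coaster: 94 mm along its x and 60 mm along its y outside, recess 82 x 48 mm. Light cork with dark felt in the recess, 10 mm high; its floor is 4 mm thick, its rim 6 mm wide and 6 mm higher than the floor. It sticks to the counter and does not slide. Origin: centre of its underside, z up.
- onion: Brown onion, 70 mm across, 80 mm tall with its dry neck, standing loose on its root end. Bystander. Origin: centre of its underside. This and the nine others stand mixed up in any order, centres at least 130 mm apart, nothing else between them; chopping board, baking tin, bowl and bottles stand round the outside.
- garlic: Pale garlic bulb, 54 mm across, 52 mm tall, standing loose. Bystander. Origin: centre of its underside.

How it is judged:
By the outcome, as a careful person would: the job done as asked, in the order asked, and still so for the second after the job is handed in, with the robot touching nothing.
It also fails if it takes over 128 s, if anything falls off the work surface, if the arm or the gripper's body presses on something with over 40 N, if the wrist force passes 120 N, or if a joint passes its speed limit or range.

## Working session

There is one attempt and no reset: what is moved stays moved. The work goes in short steps, Python scripts to look and compute and a shell command to move; the robot and the scene stay as the last step left them, time stands still between calls to the robot, and variables do not carry over. Pictures are saved under pics/ and viewed, at most 14 in all, crops included, and the job is handed in when it is done.

```bash
mkdir -p pics; ls
python3 - <<'E'
from workcell import manip
import cv2,numpy as np
s=manip.read_state();print({k:np.round(v,3).tolist() for k,v in s.items()})
for n in("top","scene"):
    c=manip.calibration(n);print(n,{k:np.round(v,4).tolist() for k,v in c.items()})
    cv2.imwrite(f"pics/{n}0.png",manip.snapshot(n)[:,:,::-1])
E
```

```text
pics
{'time': 0.0, 'qpos': [-1.236, 0.469, -0.049, 1.534, 0.024, 1.141, -0.082], 'dq': [-0.001, 0.0, -0.001, -0.0, -0.0, -0.001, 0.002], 'tau': [-0.0, -50.796, -0.081, -23.616, -0.061, 0.038, 0.0], 'tool_pos': [0.24, 0.63, 0.221], 'eef_rot': [[-0.935, 0.356, -0.001], [0.356, 0.935, -0.002], [-0.0, -0.002, -1.0]], 'wrist_force': [-0.666, 0.227, -0.339], 'wrist_torque': [-0.009, -0.034, 0.004], 'gripper_force': 0.0, 'finger_gap': 0.087}
top {'fx': 474.3451, 'fy': 474.3451, 'cx': 314.9263, 'cy': 207.3509, 'k1': -0.0238, 'R': [[-0.021, -0.9996, -0.017], [-0.9935, 0.0227, -0.1112], [0.1115, 0.0146, -0.9937]], 't': [0.0178, 0.5127, 1.2319]}
scene {'fx': 477.9152, 'fy': 477.9152, 'cx': 316.9711, 'cy': 194.882, 'k1': -0.0719, 'R': [[-0.3311, 0.9435, -0.0109], [0.5481, 0.1829, -0.8162], [-0.7681, -0.2762, -0.5777]], 't': [0.1629, -0.2307, 1.7638]}
```

View pics/top0.png

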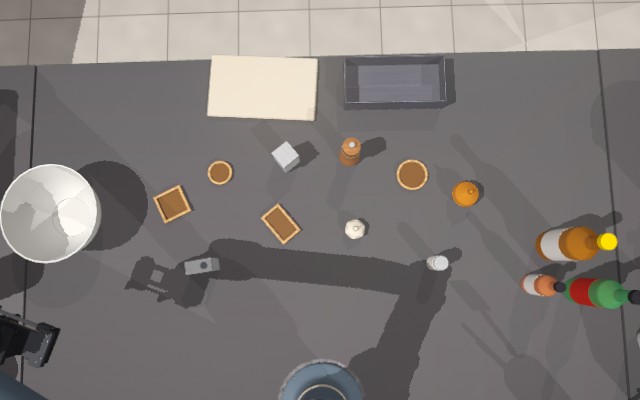

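View pics/scene0.png

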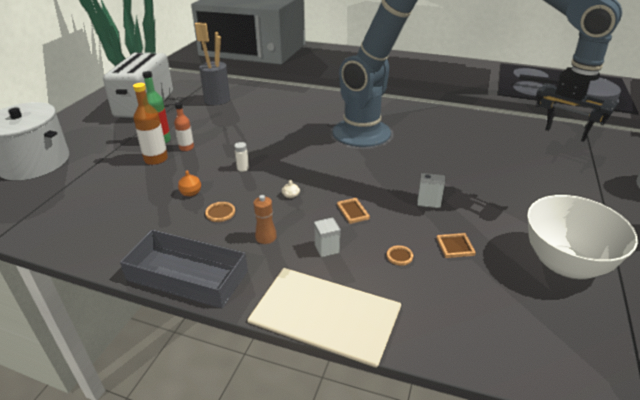

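The top view shows these pixel positions:

| Thing | Pixel (column, row) |
|---|---|
| Mill | (350,151) |
| Square tin | (286,157) |
| Oblong tin | (202,266) |
| Jar | (437,262) |
| Large round coaster | (412,175) |
| Small round coaster | (220,173) |
| Square coaster | (172,204) |
| Oblong coaster | (281,224) |
| Onion | (466,194) |
| Garlic | (354,229) |

The scene view agrees with this layout.

```bash
cat > h.py <<'E'
from workcell import manip
import cv2,numpy as np
def cast(c,px,z):
    K=np.array([[c["fx"],0,c["cx"]],[0,c["fy"],c["cy"]],[0,0,1.]])
    p=cv2.undistortPoints(np.array(px,float).reshape(-1,1,2),K,np.array([c["k1"],0,0,0,0.]))[:,0]
    R=np.array(c["R"]);o=-R.T@np.array(c["t"]);d=np.c_[p,np.ones(len(p))]@R
    return o+d*((z-o[2])/d[:,2])[:,None]
def blob(mask,near,r):
    m=np.zeros_like(mask);cv2.circle(m,near,r,255,-1);m&=mask
    cs=cv2.findContours(m,cv2.RETR_EXTERNAL,cv2.CHAIN_APPROX_NONE)[0]
    return max(cs,key=cv2.contourArea)[:,0]
def rect(c,px,z):
    P=cast(c,px,z)[:,:2]*1000
    (x,y),(w,h),a=cv2.minAreaRect(P.astype(np.float32))
    if w<h: w,h,a=h,w,a+90
    return np.round([x,y,w,h,(a+90)%180-90],1)   # long side angle
E
python3 - <<'E'
from h import *
im=cv2.imread("pics/top0.png");c=manip.calibration("top");hsv=cv2.cvtColor(im,cv2.COLOR_BGR2HSV)
o=cv2.inRange(hsv,(3,80,60),(25,255,255))
for n,p,r in[("large",(412,175),24),("small",(220,173),20),("square",(172,204),26),("oblong",(281,224),28),("onion",(466,194),25),("mill",(350,151),25)]:
    print(n,rect(c,blob(o,p,r),.008 if r!=25 else .04))
w=cv2.inRange(hsv,(0,0,105),(180,70,255))
for n,p,r,z in[("sq",(286,157),24,.079),("obl",(202,266),28,.093),("jar",(437,262),20,.05),("garlic",(354,229),18,.025)]:
    print(n,rect(c,blob(w,p,r),z))
print("knob",cast(c,[(351,145)],.136),"jarlid",cast(c,[(438,263)],.088))
big=np.hstack([cv2.resize(im[y-25:y+25,x-25:x+25],(260,260),interpolation=2) for x,y in[(286,157),(202,266),(437,262)]])
cv2.imwrite("pics/z.png",big)
E
```

```text
large [ 600.6 -257.4   84.4   82.7   88.6]
small [617.3 264.8  66.4  63.9  88.6]
square [533.9 396.2  81.3  80.2 -65.3]
oblong [473.9 100.8  96.8  62.3  39.4]
onion [ 539.5 -389.7   69.    66.5   88.7]
mill [660.6 -89.1  78.   53.8  -8.8]
sq [639.7  81.2 125.4 116.   12.7]
obl [406.6 318.4 113.7  41.1 -63.7]
jar [ 373.8 -311.1  100.3   75.4   61.8]
garlic [453.6 -95.7  93.6  93.5 -80. ]
knob [[ 0.65351603 -0.08717784  0.136     ]] jarlid [[ 0.35975878 -0.29818943  0.088     ]]
```

View pics/z.png

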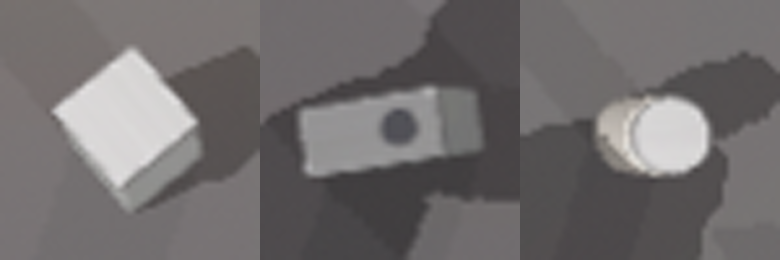

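```bash
python3 -m crank '[{"linear":[7,-11,4],"twist":[0,0,0]},{"linear":[7,-11,4],"twist":[0,0,0]},{"linear":[7,-11,4],"twist":[0,0,0]},{"linear":[7,-11,4],"twist":[0,0,0]},{"linear":[7,-11,4],"twist":[0,0,0]},{"linear":[7,-11,4],"twist":[0,0,0]},{"linear":[7,-11,4],"twist":[0,0,0]},{"linear":[7,-11,4],"twist":[0,0,0]},{"linear":[7,-11,4],"twist":[0,0,0]},{"linear":[7,-11,4],"twist":[0,0,0]},{"linear":[7,-11,4],"twist":[0,0,0]},{"linear":[7,-11,4],"twist":[0,0,0]}]' 87 20
python3 - <<'E'
from h import *
import json
c=manip.calibration("wrist");json.dump({k:np.array(v).tolist() for k,v in c.items()},open("cA.json","w"))
cv2.imwrite("pics/wA.png",manip.snapshot("wrist")[:,:,::-1])
R=np.array(c["R"]);print(c["fx"],c["k1"],-R.T@np.array(c["t"]),R.round(3).tolist())
E
```

```text
time: 1.3
tool_pos: [0.4485, 0.3027, 0.3416]
eef_rot: [[-0.936, 0.352, -0.002], [0.352, 0.936, -0.0], [0.002, -0.001, -1.0]]
wrist_force: [-0.5, 1.0, 0.1]
finger_gap: 0.087
gripper_force: 0.0
293.01217381196267 -0.05115050283858956 [0.37076299 0.33171949 0.504212  ] [[0.352, 0.936, -0.001], [0.893, -0.336, 0.299], [0.28, -0.106, -0.954]]
```

View pics/wA.png

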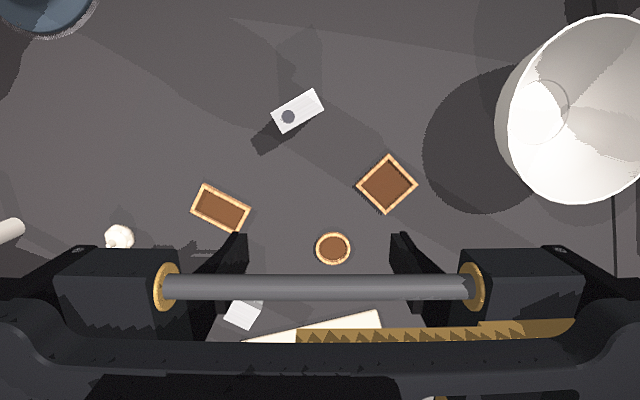

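The wrist view shows the oblong tin at (297,111), its coaster at (221,208), the square coaster at (387,184), the small round coaster at (333,248) and the garlic at (119,237). I'll measure these from here.

Run:
```python
from h import *
import json
im=cv2.imread("pics/wA.png");c=json.load(open("cA.json"));hsv=cv2.cvtColor(im,cv2.COLOR_BGR2HSV)
o=cv2.inRange(hsv,(3,80,60),(25,255,255))
for n,p,r in[("small",(333,248),21),("square",(387,184),36),("oblong",(221,208),36)]:
    print(n,rect(c,blob(o,p,r),.008))
w=cv2.inRange(hsv,(0,0,190),(180,70,255))
print("obl",rect(c,blob(w,(297,111),36),.093), "disc",cast(c,[(288,117)],.093))
```

```text
small [618.6 266.2  66.8  66.  -20.6]
square [534.8 396.3  81.8  79.6  25.2]
oblong [474.  101.4  95.9  66.1  39.1]
obl [365.8 301.6  66.6  32.6 -81.4] disc [[0.36895285 0.28766181 0.093     ]]
```

```bash
python3 -m crank '[{"linear":[8.4,-13,0],"twist":[0,0,20]},{"linear":[8.4,-13,0],"twist":[0,0,20]},{"linear":[8.4,-13,0],"twist":[0,0,20]},{"linear":[8.4,-13,0],"twist":[0,0,20]},{"linear":[8.4,-13,0],"twist":[0,0,20]},{"linear":[8.4,-13,0],"twist":[0,0,20]},{"linear":[8.4,-13,0],"twist":[0,0,20]},{"linear":[8.4,-13,0],"twist":[0,0,20]},{"linear":[8.4,-13,0],"twist":[0,0,20]},{"linear":[8.4,-13,0],"twist":[0,0,20]},{"linear":[8.4,-13,0],"twist":[0,0,20]},{"linear":[8.4,-13,0],"twist":[0,0,20]}]'
python3 - <<'E'
from h import *
import json
c=manip.calibration("wrist");json.dump({k:np.array(v).tolist() for k,v in c.items()},open("cB.json","w"))
cv2.imwrite("pics/wB.png",manip.snapshot("wrist")[:,:,::-1])
print(manip.read_state()["qpos"])
E
```

```text
time: 2.55
tool_pos: [0.7023, -0.0876, 0.3413]
eef_rot: [[-1.0, 0.013, -0.002], [0.013, 1.0, 0.001], [0.002, 0.001, -1.0]]
wrist_force: [-0.6, 1.4, -0.4]
finger_gap: 0.087
gripper_force: 0.0
[-0.13886247  0.46892161  0.32231609  1.29191369 -0.14710206  1.40515165
  1.73439716]
```

View pics/wB.png

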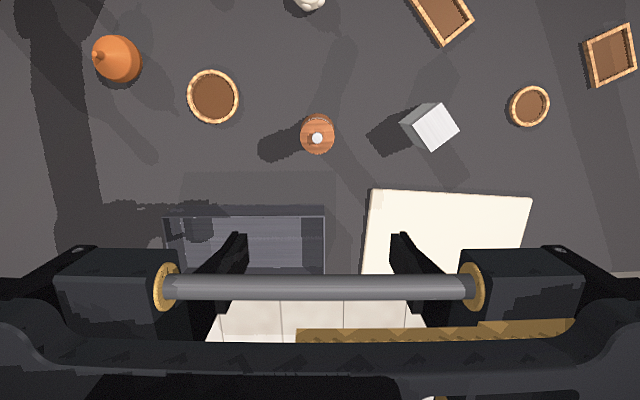

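The view shows the mill with its knob at (317,138), the square tin's lid at (435,127), the large coaster at (213,97) and the onion at (118,58).

Run:
```python
from h import *
import json
im=cv2.imread("pics/wB.png");c=json.load(open("cB.json"));hsv=cv2.cvtColor(im,cv2.COLOR_BGR2HSV)
o=cv2.inRange(hsv,(3,80,60),(25,255,255))
print("large",rect(c,blob(o,(213,97),30),.008))
print("small",rect(c,blob(o,(529,106),24),.008))
w=cv2.inRange(hsv,(0,0,190),(180,70,255))
print("knob",rect(c,blob(w,(317,138),9),.133))
b=blob(w,(437,127),32);print("sq",rect(c,b,.079))
hull=cv2.approxPolyDP(cv2.convexHull(b),4,True)[:,0];print((cast(c,hull,.079)*1000).round(1).tolist())
print("mill head",rect(c,blob(o,(317,134),20),.118))
```

```text
large [ 600.7 -258.5   84.9   83.5  -49.2]
small [619.  264.5  69.3  66.7 -62.3]
knob [657.1 -89.   12.5  12.4  89.2]
sq [649.2  80.6  50.7  50.3  38.2]
[[615.5, 84.9, 79.0], [654.2, 115.2, 79.0], [682.8, 75.4, 79.0], [645.6, 46.0, 79.0]]
mill head [653.9 -88.9  51.1  44.2  -1.8]
```

```bash
python3 -m crank '[{"linear":[-1.53,0,0],"twist":[0,0,0]},{"linear":[-1.53,0,-1.5],"twist":[0,0,0]},{"linear":[-1.53,0,-3],"twist":[0,0,0]},{"linear":[-1.53,0,-4.5],"twist":[0,0,0]},{"linear":[-1.53,0,-6],"twist":[0,0,0]},{"linear":[-1.53,0,-7],"twist":[0,0,0]},{"linear":[-1.53,0,-7.8],"twist":[0,0,0]},{"linear":[-1.53,0,-8.3],"twist":[0,0,0]},{"linear":[-1.53,0,-8.6],"twist":[0,0,0]},{"linear":[-1.53,0,-8.6],"twist":[0,0,0]}]' && python3 -m crank '[{"linear":[0,0,0],"twist":[0,0,0]},{"linear":[0,0,0],"twist":[0,0,0]},{"linear":[0,0,0],"twist":[0,0,0]},{"linear":[0,0,0],"twist":[0,0,0]},{"linear":[0,0,0],"twist":[0,0,0]},{"linear":[0,0,0],"twist":[0,0,0]},{"linear":[0,0,0],"twist":[0,0,0]},{"linear":[0,0,0],"twist":[0,0,0]},{"linear":[0,0,0],"twist":[0,0,0]},{"linear":[0,0,0],"twist":[0,0,0]}]' 0 25
```

```text
time: 3.6
tool_pos: [0.656, -0.0879, 0.0842]
eef_rot: [[-1.0, 0.013, -0.001], [0.013, 1.0, 0.001], [0.001, 0.001, -1.0]]
wrist_force: [-1.3, -0.6, 0.4]
finger_gap: 0.0871
gripper_force: 0.0
time: 4.6
tool_pos: [0.6563, -0.0891, 0.0847]
eef_rot: [[-1.0, 0.015, 0.0], [0.015, 1.0, 0.0], [-0.0, 0.0, -1.0]]
wrist_force: [-1.0, 0.8, 1.6]
finger_gap: 0.0453
gripper_force: 25.0
```

```bash
python3 -m crank '[{"linear":[0,0,0.3],"twist":[0,0,0]},{"linear":[0,0,0.9],"twist":[0,0,0]},{"linear":[0,0,1.5],"twist":[0,0,0]},{"linear":[-0.3,-0.7,1.5],"twist":[0,0,0]},{"linear":[-0.6,-1.7,1.5],"twist":[0,0,0]},{"linear":[-0.9,-2.7,1.5],"twist":[0,0,0]},{"linear":[-1.2,-3.7,1.5],"twist":[0,0,0]},{"linear":[-1.5,-4.6,1.5],"twist":[0,0,0]},{"linear":[-1.7,-5.2,1.5],"twist":[0,0,0]},{"linear":[-1.8,-5.5,1.5],"twist":[0,0,0]},{"linear":[-1.85,-5.65,1.5],"twist":[0,0,0]},{"linear":[-1.85,-5.65,1.5],"twist":[0,0,0]}]' && python3 -m crank '[{"linear":[0,0,-0.3],"twist":[0,0,0]},{"linear":[0,0,-0.7],"twist":[0,0,0]},{"linear":[0,0,-1.0],"twist":[0,0,0]},{"linear":[0,0,-1.15],"twist":[0,0,0]},{"linear":[0,0,-1.25],"twist":[0,0,0]},{"linear":[0,0,-1.25],"twist":[0,0,0]}]'
python3 - <<'E'
from h import *
cv2.imwrite("pics/s1.png",cv2.resize(manip.snapshot("scene")[120:270,140:340,::-1],(800,600),interpolation=2))
E
```

```text
time: 5.8
tool_pos: [0.6008, -0.2583, 0.1295]
eef_rot: [[-1.0, 0.015, -0.0], [0.015, 1.0, 0.0], [0.0, 0.0, -1.0]]
wrist_force: [-0.0, -0.5, -1.8]
finger_gap: 0.0455
gripper_force: 25.0
time: 6.4
tool_pos: [0.6006, -0.2585, 0.0915]
eef_rot: [[-1.0, 0.015, -0.001], [0.015, 1.0, 0.0], [0.001, 0.0, -1.0]]
wrist_force: [-0.9, -0.4, -2.4]
finger_gap: 0.0452
gripper_force: 25.0
```

View pics/s1.png

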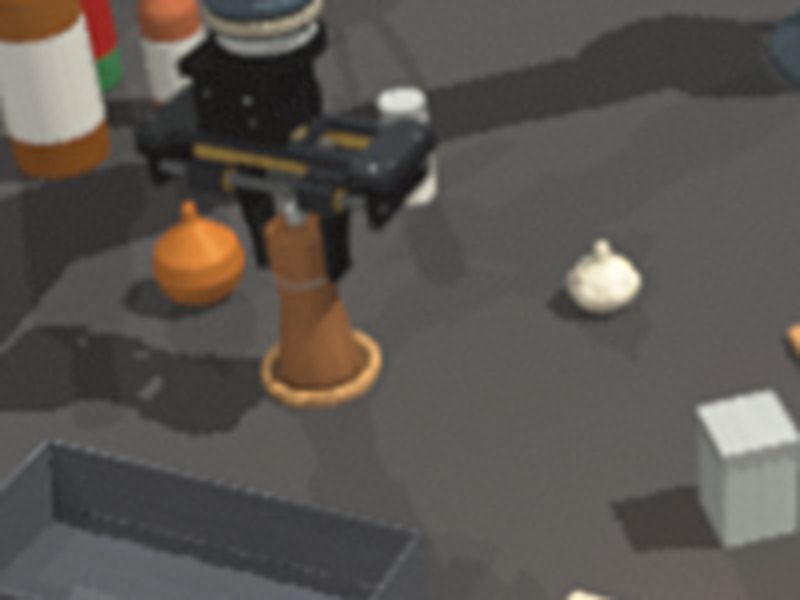

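The mill is over its coaster: foot at about (320,365) in the crop, knob at about (290,205). I'll check whether that lean is only perspective.

Run:
```python
from h import *
c=manip.calibration("scene");R=np.array(c["R"]);K=np.array([[c["fx"],0,c["cx"]],[0,c["fy"],c["cy"]],[0,0,1.]])
p=cv2.projectPoints(np.array([[.6,-.258,.007],[.6,-.258,.09],[.6,-.258,.14]]),cv2.Rodrigues(R)[0],np.array(c["t"]),K,np.array([c["k1"],0,0,0,0.]))[0][:,0]
print((p-[140,120])*4)
```

```text
[[319.39291026 362.51565516]
 [304.07377259 267.16835782]
 [294.38024634 206.35430779]]
```

The mill is upright. I'll lower the last 3 mm and look at the force.

```bash
python3 -m crank '[{"linear":[0,0,-0.03],"twist":[0,0,0]},{"linear":[0,0,-0.06],"twist":[0,0,0]},{"linear":[0,0,-0.08],"twist":[0,0,0]},{"linear":[0,0,-0.1],"twist":[0,0,0]},{"linear":[0,0,-0.1],"twist":[0,0,0]}]'
```

```text
time: 6.95
tool_pos: [0.6007, -0.2586, 0.089]
eef_rot: [[-1.0, 0.015, -0.0], [0.015, 1.0, 0.0], [0.0, 0.0, -1.0]]
wrist_force: [0.1, 0.0, -2.1]
finger_gap: 0.0454
gripper_force: 25.0
```

```bash
python3 -m crank '[{"linear":[0,0,-0.02],"twist":[0,0,0]},{"linear":[0,0,-0.03],"twist":[0,0,0]},{"linear":[0,0,-0.03],"twist":[0,0,0]}]'; python3 -m crank '[{"linear":[0,0,-0.02],"twist":[0,0,0]},{"linear":[0,0,-0.03],"twist":[0,0,0]},{"linear":[0,0,-0.03],"twist":[0,0,0]}]'
```

```text
time: 7.25
tool_pos: [0.6009, -0.2587, 0.0887]
eef_rot: [[-1.0, 0.015, 0.0], [0.015, 1.0, 0.0], [-0.0, 0.0, -1.0]]
wrist_force: [-1.1, 0.7, 2.4]
finger_gap: 0.0452
gripper_force: 25.0
time: 7.55
tool_pos: [0.6011, -0.2588, 0.0887]
eef_rot: [[-1.0, 0.015, 0.001], [0.015, 1.0, 0.0], [-0.001, 0.0, -1.0]]
wrist_force: [-2.0, 2.3, 7.3]
finger_gap: 0.0451
gripper_force: 25.0
```

```bash
python3 -m crank '[{"linear":[0,0,0],"twist":[0,0,0]},{"linear":[0,0,0],"twist":[0,0,0]},{"linear":[0,0,0],"twist":[0,0,0]},{"linear":[0,0,0],"twist":[0,0,0]},{"linear":[0,0,0],"twist":[0,0,0]},{"linear":[0,0,0],"twist":[0,0,0]},{"linear":[0,0,0],"twist":[0,0,0]}]' 87 && python3 -m crank '[{"linear":[0,0,1],"twist":[0,0,0]},{"linear":[0,0,2.5],"twist":[0,0,0]},{"linear":[0,0,4],"twist":[0,0,0]},{"linear":[-1,0,5.3],"twist":[0,0,0]},{"linear":[-2,-0.5,6.5],"twist":[0,0,-5]},{"linear":[-3,-1,7],"twist":[0,0,-10]},{"linear":[-4,-1.4,7],"twist":[0,0,-15]},{"linear":[-5,-1.4,7],"twist":[0,0,-20]},{"linear":[-5,-1.4,7],"twist":[0,0,-25]},{"linear":[-5,-1.4,7],"twist":[0,0,-30]},{"linear":[-5,-1.4,7],"twist":[0,0,-30]},{"linear":[-5,-1.4,7],"twist":[0,0,-30]}]'
python3 - <<'E'
from h import *
import json
c=manip.calibration("wrist");json.dump({k:np.array(v).tolist() for k,v in c.items()},open("cC.json","w"))
cv2.imwrite("pics/wC.png",manip.snapshot("wrist")[:,:,::-1])
print(manip.read_state()["qpos"].round(2), cast(manip.calibration("top"),[(440.9,263)],.088))
E
```

```text
time: 8.25
tool_pos: [0.6007, -0.2586, 0.0872]
eef_rot: [[-1.0, 0.015, -0.0], [0.015, 1.0, 0.0], [0.0, 0.0, -1.0]]
wrist_force: [-0.2, -0.3, -0.0]
finger_gap: 0.0856
gripper_force: 0.0
time: 9.45
tool_pos: [0.4508, -0.3005, 0.2973]
eef_rot: [[-0.86, 0.511, 0.0], [0.511, 0.86, 0.0], [-0.0, 0.0, -1.0]]
wrist_force: [0.5, 1.0, -0.3]
finger_gap: 0.0871
gripper_force: 0.0
[ 0.11  0.19  0.47  1.77 -0.09  1.2   1.65] [[ 0.35959729 -0.30540969  0.088     ]]
```

View pics/wC.png

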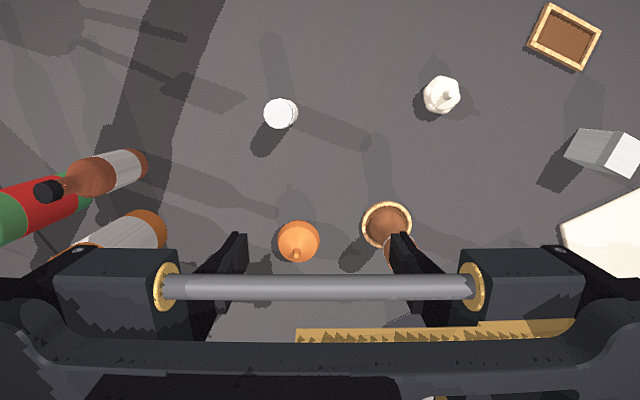

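Run:
```python
from h import *
import json
im=cv2.imread("pics/wC.png");c=json.load(open("cC.json"));hsv=cv2.cvtColor(im,cv2.COLOR_BGR2HSV)
w=cv2.inRange(hsv,(0,0,190),(180,70,255));b=blob(w,(280,113),24)
(e,r)=cv2.minEnclosingCircle(b);print(e,r,rect(c,b,.088),cast(c,[e],.088))
print(hsv[100:128:3,280,2], cast(c,cv2.HoughCircles(cv2.medianBlur(im[90:140,255:305,1],3),cv2.HOUGH_GRADIENT,1,20,param1=100,param2=10,minRadius=12,maxRadius=20)[0,:2,:2]+[255,90],.088))
```

```text
(280.04949951171875, 111.83663177490234) 17.18631362915039 [ 362.1 -302.6   41.8   35.    75.6] [[ 0.36096873 -0.30235294  0.088     ]]
[251 251 250 249 247 246 249 246 247 254] [[ 0.36065365 -0.30440826  0.088     ]]
```

```bash
python3 -m crank '[{"linear":[-1.3,-0.1,0],"twist":[0,0,0]},{"linear":[-2.6,-0.12,0],"twist":[0,0,0]},{"linear":[-3,-0.12,-1.2],"twist":[0,0,0]},{"linear":[-3,-0.12,-2.7],"twist":[0,0,0]},{"linear":[-3,-0.12,-4.2],"twist":[0,0,0]},{"linear":[-3,-0.12,-5.6],"twist":[0,0,0]},{"linear":[-3,-0.12,-6.9],"twist":[0,0,0]},{"linear":[-3,-0.12,-7.9],"twist":[0,0,0]},{"linear":[-3,-0.12,-8.5],"twist":[0,0,0]},{"linear":[-3,-0.12,-8.7],"twist":[0,0,0]},{"linear":[-3,-0.12,-8.7],"twist":[0,0,0]}]' && python3 -m crank '[{"linear":[0,0,0],"twist":[0,0,0]},{"linear":[0,0,0],"twist":[0,0,0]},{"linear":[0,0,0],"twist":[0,0,0]},{"linear":[0,0,0],"twist":[0,0,0]},{"linear":[0,0,0],"twist":[0,0,0]},{"linear":[0,0,0],"twist":[0,0,0]},{"linear":[0,0,0],"twist":[0,0,0]},{"linear":[0,0,0],"twist":[0,0,0]},{"linear":[0,0,0],"twist":[0,0,0]},{"linear":[0,0,0],"twist":[0,0,0]}]' 0 25
```

```text
time: 10.6
tool_pos: [0.3606, -0.3042, 0.0358]
eef_rot: [[-0.859, 0.512, -0.001], [0.512, 0.859, 0.001], [0.001, -0.0, -1.0]]
wrist_force: [-0.3, 0.7, 0.1]
finger_gap: 0.0869
gripper_force: 0.0
time: 11.6
tool_pos: [0.3607, -0.3045, 0.0363]
eef_rot: [[-0.858, 0.513, 0.0], [0.513, 0.858, -0.0], [-0.0, -0.0, -1.0]]
wrist_force: [-1.1, -1.0, 0.5]
finger_gap: 0.0375
gripper_force: 24.9
```

```bash
python3 -m crank '[{"linear":[0,0,0.3],"twist":[0,0,0]},{"linear":[0,0,1],"twist":[0,0,0]},{"linear":[0,0,2],"twist":[0,0,0]},{"linear":[0.1,0.3,3],"twist":[0,0,0]},{"linear":[0.5,1.1,3.7],"twist":[0,0,0]},{"linear":[1,2.2,4],"twist":[0,0,0]},{"linear":[1.5,3.3,4],"twist":[0,0,0]},{"linear":[2,4.4,4],"twist":[0,0,0]},{"linear":[2.5,5.5,4],"twist":[0,0,0]},{"linear":[3,6.6,4],"twist":[0,0,0]},{"linear":[3.5,7.7,4],"twist":[0,0,0]},{"linear":[4,8.8,4],"twist":[0,0,0]}]' && python3 -m crank '[{"linear":[0.5,1.1,0],"twist":[0,0,0]},{"linear":[1,2.2,0],"twist":[0,0,0]},{"linear":[1.5,3.3,0],"twist":[0,0,0]},{"linear":[2,4.4,0],"twist":[0,0,0]},{"linear":[2.5,5.5,0],"twist":[0,0,0]},{"linear":[3,6.6,0],"twist":[0,0,0]},{"linear":[3.5,7.7,0],"twist":[0,0,0]},{"linear":[4,8.8,0],"twist":[0,0,0]},{"linear":[4.3,9.6,0],"twist":[0,0,0]},{"linear":[4.5,10,0],"twist":[0,0,0]},{"linear":[4.6,10.19,0],"twist":[0,0,0]},{"linear":[4.6,10.19,0],"twist":[0,0,0]}]'
```

```text
time: 12.8
tool_pos: [0.4806, -0.0387, 0.1565]
eef_rot: [[-0.859, 0.513, -0.001], [0.513, 0.859, 0.0], [0.001, -0.0, -1.0]]
wrist_force: [0.6, -0.1, -2.2]
finger_gap: 0.0372
gripper_force: 24.9
time: 14.0
tool_pos: [0.6186, 0.2649, 0.1561]
eef_rot: [[-0.858, 0.513, -0.001], [0.513, 0.858, -0.001], [0.0, -0.001, -1.0]]
wrist_force: [-0.9, -0.7, -2.3]
finger_gap: 0.0373
gripper_force: 24.9
```

```bash
python3 -m crank '[{"linear":[0,0,-0.4],"twist":[0,0,0]},{"linear":[0,0,-1.3],"twist":[0,0,0]},{"linear":[0,0,-2.2],"twist":[0,0,0]},{"linear":[0,0,-3],"twist":[0,0,0]},{"linear":[0,0,-3.5],"twist":[0,0,0]},{"linear":[0,0,-3.7],"twist":[0,0,0]},{"linear":[0,0,-3.75],"twist":[0,0,0]},{"linear":[0,0,-3.78],"twist":[0,0,0]},{"linear":[0,0,-3.8],"twist":[0,0,0]},{"linear":[0,0,-3.8],"twist":[0,0,0]}]'; python3 -m crank '[{"linear":[0,0,-0.03],"twist":[0,0,0]},{"linear":[0,0,-0.05],"twist":[0,0,0]},{"linear":[0,0,-0.05],"twist":[0,0,0]}]';  python3 -m crank '[{"linear":[0,0,-0.02],"twist":[0,0,0]},{"linear":[0,0,-0.03],"twist":[0,0,0]},{"linear":[0,0,-0.03],"twist":[0,0,0]}]'
```

```text
time: 15.0
tool_pos: [0.6193, 0.2657, 0.0432]
eef_rot: [[-0.859, 0.513, 0.001], [0.513, 0.859, 0.001], [-0.001, 0.001, -1.0]]
wrist_force: [-0.6, -0.0, -1.9]
finger_gap: 0.0374
gripper_force: 24.9
time: 15.3
tool_pos: [0.6187, 0.2655, 0.0408]
eef_rot: [[-0.859, 0.513, 0.0], [0.513, 0.859, 0.0], [0.0, 0.0, -1.0]]
wrist_force: [0.0, 0.5, -1.1]
finger_gap: 0.0373
gripper_force: 24.9
time: 15.6
tool_pos: [0.6189, 0.2654, 0.0404]
eef_rot: [[-0.859, 0.513, 0.0], [0.513, 0.859, 0.0], [-0.0, 0.0, -1.0]]
wrist_force: [-1.6, -0.5, 2.1]
finger_gap: 0.0374
gripper_force: 24.9
```

```bash
python3 -m crank '[{"linear":[0,0,0],"twist":[0,0,0]},{"linear":[0,0,0],"twist":[0,0,0]},{"linear":[0,0,0],"twist":[0,0,0]},{"linear":[0,0,0],"twist":[0,0,0]},{"linear":[0,0,0],"twist":[0,0,0]},{"linear":[0,0,0],"twist":[0,0,0]},{"linear":[0,0,0],"twist":[0,0,0]},{"linear":[0,0,0.5],"twist":[0,0,0]},{"linear":[0,0,1.5],"twist":[0,0,0]},{"linear":[0,0,3],"twist":[0,0,0]},{"linear":[0,0,4.5],"twist":[0,0,0]},{"linear":[0,0,5.5],"twist":[0,0,0]}]' 87 && python3 -m crank '[{"linear":[0.2,-1.2,0],"twist":[0,0,-5]},{"linear":[0.4,-2.4,0],"twist":[0,0,-10]},{"linear":[0.6,-3.8,0],"twist":[0,0,-15]},{"linear":[0.8,-5.2,0],"twist":[0,0,-20.9]},{"linear":[1.01,-6.16,0],"twist":[0,0,-20.9]},{"linear":[1.01,-6.16,-1],"twist":[0,0,-20.9]},{"linear":[1.01,-6.16,-2.3],"twist":[0,0,-20.9]},{"linear":[1.01,-6.16,-3.6],"twist":[0,0,-20.9]},{"linear":[1.01,-6.16,-4.7],"twist":[0,0,-20.9]},{"linear":[1.01,-6.16,-5.4],"twist":[0,0,-20.9]},{"linear":[1.01,-6.16,-5.65],"twist":[0,0,-20.9]},{"linear":[1.01,-6.16,-5.65],"twist":[0,0,-20.9]}]'
```

```text
time: 16.8
tool_pos: [0.6201, 0.2657, 0.2101]
eef_rot: [[-0.858, 0.513, 0.005], [0.513, 0.858, 0.003], [-0.003, 0.005, -1.0]]
wrist_force: [1.2, -0.5, 0.6]
finger_gap: 0.0867
gripper_force: 0.0
time: 18.0
tool_pos: [0.6489, 0.0807, 0.0354]
eef_rot: [[-0.619, 0.785, -0.001], [0.785, 0.619, -0.0], [0.0, -0.001, -1.0]]
wrist_force: [0.0, 0.5, -0.3]
finger_gap: 0.087
gripper_force: 0.0
```

```bash
python3 -m crank '[{"linear":[0,0,0],"twist":[0,0,0]},{"linear":[0,0,0],"twist":[0,0,0]},{"linear":[0,0,0],"twist":[0,0,0]},{"linear":[0,0,0],"twist":[0,0,0]},{"linear":[0,0,0],"twist":[0,0,0]},{"linear":[0,0,0],"twist":[0,0,0]},{"linear":[0,0,0],"twist":[0,0,0]},{"linear":[0,0,0],"twist":[0,0,0]},{"linear":[0,0,0],"twist":[0,0,0]},{"linear":[0,0,0],"twist":[0,0,0]}]' 0 25
python3 - <<'E'
from h import *
a=manip.snapshot("scene")[190:290,290:490,::-1]
cv2.imwrite("pics/s2.png",cv2.resize(a,(800,400),interpolation=2))
E
```

```text
time: 19.0
tool_pos: [0.6493, 0.0807, 0.0357]
eef_rot: [[-0.619, 0.785, 0.0], [0.785, 0.619, 0.0], [-0.0, 0.0, -1.0]]
wrist_force: [0.4, -0.0, 3.3]
finger_gap: 0.0497
gripper_force: 25.0
```

View pics/s2.png

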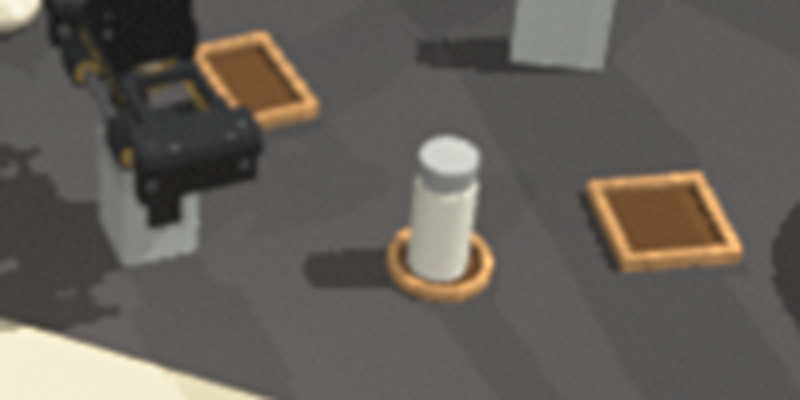

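The jar stands upright inside its coaster at (440,250), and the square tin is gripped. I'll carry it to its coaster, lifted high to clear the jar.

```bash
python3 -m crank '[{"linear":[0,0,0.3],"twist":[0,0,0]},{"linear":[0,0,1],"twist":[0,0,0]},{"linear":[0,0,2],"twist":[0,0,0]},{"linear":[0,0,3],"twist":[0,0,0]},{"linear":[0,0,4],"twist":[0,0,0]},{"linear":[-0.1,0.3,4.7],"twist":[0,0,0]},{"linear":[-0.4,1.1,5],"twist":[0,0,0]},{"linear":[-0.8,2.2,5],"twist":[0,0,-2]},{"linear":[-1.2,3.3,5],"twist":[0,0,-4]},{"linear":[-1.6,4.4,5],"twist":[0,0,-6]},{"linear":[-2,5.5,5],"twist":[0,0,-8]},{"linear":[-2.4,6.6,5],"twist":[0,0,-10]}]' && python3 -m crank '[{"linear":[-0.4,1.1,0],"twist":[0,0,-2]},{"linear":[-0.8,2.2,0],"twist":[0,0,-3]},{"linear":[-1.1,3.1,0],"twist":[0,0,-3]},{"linear":[-1.33,3.7,0],"twist":[0,0,-3]},{"linear":[-1.43,3.92,0],"twist":[0,0,-3]},{"linear":[-1.43,3.92,-0.5],"twist":[0,0,-3]},{"linear":[-1.43,3.92,-1.4],"twist":[0,0,-3]},{"linear":[-1.43,3.92,-2.4],"twist":[0,0,-3]},{"linear":[-1.43,3.92,-3.4],"twist":[0,0,-3]},{"linear":[-1.43,3.92,-4],"twist":[0,0,-3]},{"linear":[-1.43,3.92,-4.3],"twist":[0,0,-3]},{"linear":[-1.43,3.92,-4.3],"twist":[0,0,-3]}]'
python3 - <<'E'
from h import *
a=manip.snapshot("scene")[190:290,390:540,::-1]
cv2.imwrite("pics/s3.png",cv2.resize(a,(750,500),interpolation=2))
E
```

```text
time: 20.25
tool_pos: [0.576, 0.2795, 0.1852]
eef_rot: [[-0.472, 0.882, -0.001], [0.882, 0.472, -0.001], [-0.0, -0.001, -1.0]]
wrist_force: [0.4, 0.6, -1.4]
finger_gap: 0.0501
gripper_force: 25.0
time: 21.45
tool_pos: [0.5342, 0.3936, 0.0546]
eef_rot: [[-0.424, 0.905, -0.002], [0.905, 0.424, -0.003], [-0.002, -0.003, -1.0]]
wrist_force: [0.2, 0.4, -1.6]
finger_gap: 0.05
gripper_force: 25.0
```

View pics/s3.png

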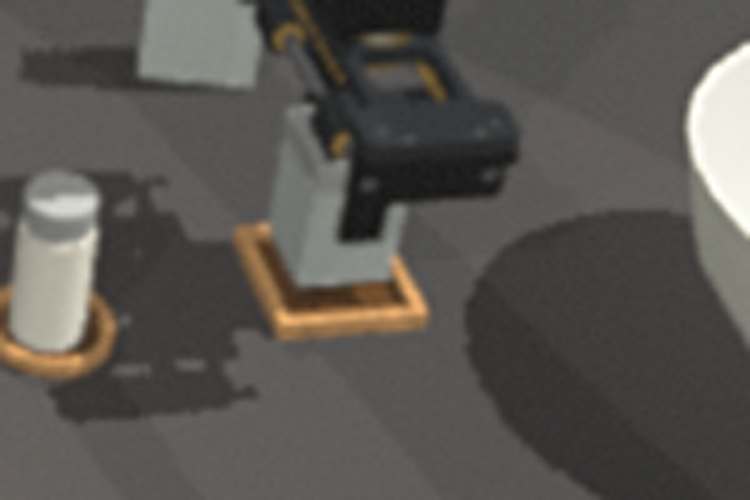

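The tin is square to its coaster and hovering about 15 mm above it, well clear of the bowl. I'll correct y by 2 mm and lower it.

```bash
python3 -m crank '[{"linear":[0,0.05,-0.1],"twist":[0,0,0]},{"linear":[0,0.07,-0.2],"twist":[0,0,0]},{"linear":[0,0.07,-0.3],"twist":[0,0,0]},{"linear":[0,0.07,-0.36],"twist":[0,0,0]},{"linear":[0,0.07,-0.4],"twist":[0,0,0]},{"linear":[0,0.07,-0.4],"twist":[0,0,0]}]'; python3 -m crank '[{"linear":[0,0,-0.03],"twist":[0,0,0]},{"linear":[0,0,-0.05],"twist":[0,0,0]},{"linear":[0,0,-0.05],"twist":[0,0,0]}]';  python3 -m crank '[{"linear":[0,0,-0.02],"twist":[0,0,0]},{"linear":[0,0,-0.03],"twist":[0,0,0]},{"linear":[0,0,-0.03],"twist":[0,0,0]}]'
```

```text
time: 22.1
tool_pos: [0.534, 0.3983, 0.0442]
eef_rot: [[-0.427, 0.904, -0.0], [0.904, 0.427, -0.0], [-0.0, -0.0, -1.0]]
wrist_force: [0.4, 0.2, -0.5]
finger_gap: 0.0498
gripper_force: 25.0
time: 22.4
tool_pos: [0.5341, 0.3983, 0.0428]
eef_rot: [[-0.427, 0.904, -0.0], [0.904, 0.427, 0.0], [0.0, -0.0, -1.0]]
wrist_force: [0.3, 0.5, -1.1]
finger_gap: 0.0505
gripper_force: 25.0
time: 22.7
tool_pos: [0.5341, 0.3983, 0.0419]
eef_rot: [[-0.427, 0.904, -0.0], [0.904, 0.427, 0.0], [0.0, -0.0, -1.0]]
wrist_force: [-0.9, -0.5, -1.5]
finger_gap: 0.0497
gripper_force: 25.0
```

```bash
python3 -m crank '[{"linear":[0,-0.03,-0.02],"twist":[0,0,0]},{"linear":[0,-0.05,-0.03],"twist":[0,0,0]},{"linear":[0,-0.05,-0.03],"twist":[0,0,0]}]'; python3 -m crank '[{"linear":[0,0,-0.02],"twist":[0,0,0]},{"linear":[0,0,-0.03],"twist":[0,0,0]},{"linear":[0,0,-0.03],"twist":[0,0,0]}]'; python3 -m crank '[{"linear":[0,0,-0.01],"twist":[0,0,0]},{"linear":[0,0,-0.02],"twist":[0,0,0]},{"linear":[0,0,-0.02],"twist":[0,0,0]}]'
```

```text
time: 23.0
tool_pos: [0.5341, 0.3966, 0.041]
eef_rot: [[-0.426, 0.904, -0.0], [0.904, 0.426, -0.0], [-0.0, -0.0, -1.0]]
wrist_force: [0.0, 0.5, -1.8]
finger_gap: 0.05
gripper_force: 25.0
time: 23.3
tool_pos: [0.5341, 0.3969, 0.0401]
eef_rot: [[-0.427, 0.904, -0.0], [0.904, 0.427, 0.0], [0.0, -0.0, -1.0]]
wrist_force: [-0.5, -0.1, -1.2]
finger_gap: 0.0497
gripper_force: 25.0
time: 23.6
tool_pos: [0.5342, 0.3969, 0.0397]
eef_rot: [[-0.427, 0.904, 0.0], [0.904, 0.427, 0.0], [0.0, 0.0, -1.0]]
wrist_force: [0.3, 0.2, -1.7]
finger_gap: 0.0498
gripper_force: 25.0
```

```bash
python3 -m crank '[{"linear":[0,0,-0.02],"twist":[0,0,0]},{"linear":[0,0,-0.03],"twist":[0,0,0]},{"linear":[0,0,-0.03],"twist":[0,0,0]}]'; python3 -m crank '[{"linear":[0,0,-0.01],"twist":[0,0,0]},{"linear":[0,0,-0.02],"twist":[0,0,0]},{"linear":[0,0,-0.02],"twist":[0,0,0]}]'
```

```text
time: 23.9
tool_pos: [0.5342, 0.3969, 0.0396]
eef_rot: [[-0.427, 0.904, -0.0], [0.904, 0.427, 0.0], [0.0, 0.0, -1.0]]
wrist_force: [-1.5, -0.4, 5.0]
finger_gap: 0.0503
gripper_force: 25.0
time: 24.2
tool_pos: [0.5342, 0.3969, 0.0396]
eef_rot: [[-0.427, 0.904, -0.0], [0.904, 0.427, 0.001], [0.001, -0.0, -1.0]]
wrist_force: [-3.1, -2.4, 8.7]
finger_gap: 0.0497
gripper_force: 25.0
```

```bash
python3 -m crank '[{"linear":[0,0,0],"twist":[0,0,0]},{"linear":[0,0,0],"twist":[0,0,0]},{"linear":[0,0,0],"twist":[0,0,0]},{"linear":[0,0,0],"twist":[0,0,0]},{"linear":[0,0,0],"twist":[0,0,0]},{"linear":[0,0,0],"twist":[0,0,0]},{"linear":[0,0,0],"twist":[0,0,0]},{"linear":[0,0,0.5],"twist":[0,0,0]},{"linear":[0,0,1.5],"twist":[0,0,0]},{"linear":[0,0,3],"twist":[0,0,0]},{"linear":[0,0,4.5],"twist":[0,0,0]},{"linear":[0,0,6],"twist":[0,0,0]}]' 87 && python3 -m crank '[{"linear":[-1.3,-0.7,0],"twist":[0,0,-5]},{"linear":[-2.6,-1.4,0],"twist":[0,0,-10]},{"linear":[-3.9,-2.1,0],"twist":[0,0,-15]},{"linear":[-5.1,-2.8,0],"twist":[0,0,-16.7]},{"linear":[-5.61,-3.16,0],"twist":[0,0,-16.7]},{"linear":[-5.61,-3.16,0],"twist":[0,0,-16.7]},{"linear":[-5.61,-3.16,0],"twist":[0,0,-16.7]}]'
python3 - <<'E'
from h import *
import json
print(manip.read_state()["qpos"].round(2))
im=manip.snapshot("scene")[150:290,340:540,::-1]
cv2.imwrite("pics/s4.png",cv2.resize(im,(800,560),interpolation=2))
E
```

```text
time: 25.4
tool_pos: [0.5342, 0.3966, 0.2212]
eef_rot: [[-0.426, 0.905, 0.001], [0.905, 0.426, 0.001], [0.0, 0.001, -1.0]]
wrist_force: [-0.2, 0.9, -0.3]
finger_gap: 0.087
gripper_force: 0.0
time: 26.1
tool_pos: [0.3666, 0.3026, 0.2193]
eef_rot: [[-0.149, 0.989, 0.002], [0.989, 0.149, 0.003], [0.002, 0.002, -1.0]]
wrist_force: [0.3, 0.5, 0.1]
finger_gap: 0.0869
gripper_force: 0.0
[-1.17  0.14  0.44  2.02 -0.07  0.99 -0.55]
```

View pics/s4.png

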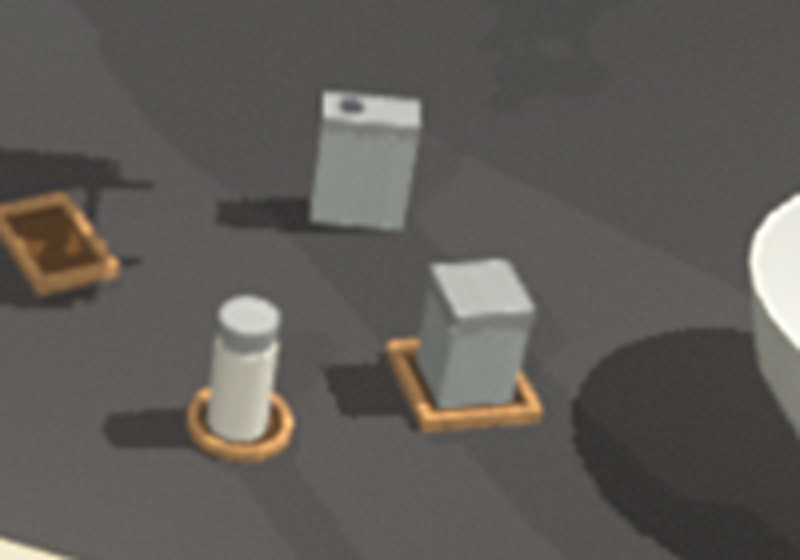

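Both placed things stand seated. I'll grasp the oblong tin.

```bash
python3 -m crank '[{"linear":[0,0,-1],"twist":[0,0,0]},{"linear":[0,0,-2.3],"twist":[0,0,0]},{"linear":[0,0,-3.5],"twist":[0,0,0]},{"linear":[0,0,-4.7],"twist":[0,0,0]},{"linear":[0,0,-5.4],"twist":[0,0,0]},{"linear":[0,0,-5.8],"twist":[0,0,0]},{"linear":[0,0,-5.8],"twist":[0,0,0]}]' && python3 -m crank '[{"linear":[0,0,0],"twist":[0,0,0]},{"linear":[0,0,0],"twist":[0,0,0]},{"linear":[0,0,0],"twist":[0,0,0]},{"linear":[0,0,0],"twist":[0,0,0]},{"linear":[0,0,0],"twist":[0,0,0]},{"linear":[0,0,0],"twist":[0,0,0]},{"linear":[0,0,0],"twist":[0,0,0]},{"linear":[0,0,0],"twist":[0,0,0]},{"linear":[0,0,0],"twist":[0,0,0]},{"linear":[0,0,0],"twist":[0,0,0]}]' 0 25
```

```text
time: 26.85
tool_pos: [0.3662, 0.3018, 0.0427]
eef_rot: [[-0.148, 0.989, -0.001], [0.989, 0.148, -0.002], [-0.002, -0.002, -1.0]]
wrist_force: [-0.4, -0.1, 0.5]
finger_gap: 0.0871
gripper_force: 0.0
time: 27.85
tool_pos: [0.3659, 0.3021, 0.0441]
eef_rot: [[-0.149, 0.989, 0.0], [0.989, 0.149, 0.0], [0.0, 0.0, -1.0]]
wrist_force: [-0.2, 0.2, 0.7]
finger_gap: 0.0321
gripper_force: 25.0
```

```bash
python3 -m crank '[{"linear":[0,0,0.3],"twist":[0,0,0]},{"linear":[0,0,1],"twist":[0,0,0]},{"linear":[0,0,1.8],"twist":[0,0,-3]},{"linear":[0.3,-0.5,2],"twist":[0,0,-9]},{"linear":[0.8,-1.3,2],"twist":[0,0,-15]},{"linear":[1.3,-2.3,2],"twist":[0,0,-22]},{"linear":[1.8,-3.3,2],"twist":[0,0,-29]},{"linear":[2.3,-4.3,2],"twist":[0,0,-36]},{"linear":[2.8,-5.2,2],"twist":[0,0,-43]},{"linear":[3.2,-6,2],"twist":[0,0,-50]},{"linear":[3.5,-6.5,2],"twist":[0,0,-56]},{"linear":[3.6,-6.7,2],"twist":[0,0,-59.5]}]' && python3 -m crank '[{"linear":[0,0,0],"twist":[0,0,0]},{"linear":[0,0,0],"twist":[0,0,0]},{"linear":[0,0,-0.5],"twist":[0,0,0]},{"linear":[0,0,-1],"twist":[0,0,0]},{"linear":[0,0,-1.4],"twist":[0,0,0]},{"linear":[0,0,-1.6],"twist":[0,0,0]},{"linear":[0,0,-1.7],"twist":[0,0,0]},{"linear":[0,0,-1.7],"twist":[0,0,0]}]'
python3 - <<'E'
from h import *
a=manip.snapshot("scene")[150:250,270:420,::-1]
cv2.imwrite("pics/s5.png",cv2.resize(a,(750,500),interpolation=2))
E
```

```text
time: 29.05
tool_pos: [0.4747, 0.0989, 0.1047]
eef_rot: [[0.781, 0.625, 0.001], [0.625, -0.781, -0.0], [0.001, 0.001, -1.0]]
wrist_force: [-0.1, -0.0, -1.8]
finger_gap: 0.0319
gripper_force: 25.0
time: 29.85
tool_pos: [0.4738, 0.1011, 0.053]
eef_rot: [[0.776, 0.63, -0.0], [0.63, -0.776, -0.0], [-0.0, -0.0, -1.0]]
wrist_force: [0.2, 0.4, -1.4]
finger_gap: 0.0316
gripper_force: 25.0
```

View pics/s5.png

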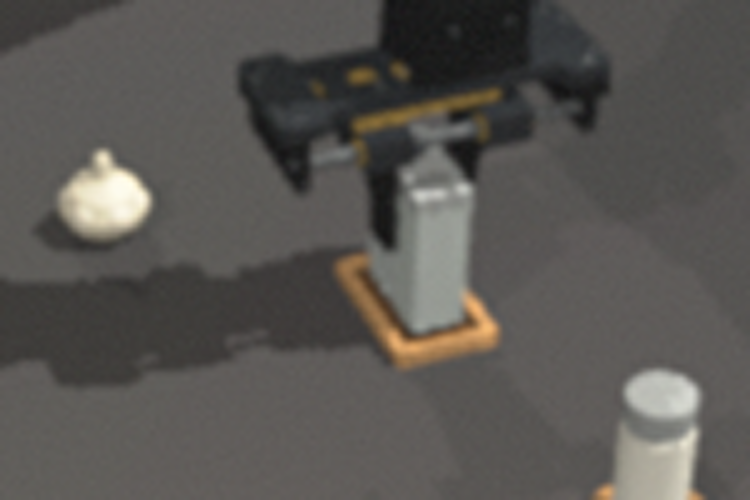

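The oblong tin is aligned over its coaster, with about 5 mm still to go (floor contact expected at TCP z ≈ 0.048).

```bash
python3 -m crank '[{"linear":[0,0,-0.05],"twist":[0,0,0]},{"linear":[0,0,-0.1],"twist":[0,0,0]},{"linear":[0,0,-0.13],"twist":[0,0,0]},{"linear":[0,0,-0.13],"twist":[0,0,0]}]'; python3 -m crank '[{"linear":[0,0,-0.02],"twist":[0,0,0]},{"linear":[0,0,-0.03],"twist":[0,0,0]},{"linear":[0,0,-0.03],"twist":[0,0,0]}]';  python3 -m crank '[{"linear":[0,0,-0.01],"twist":[0,0,0]},{"linear":[0,0,-0.02],"twist":[0,0,0]},{"linear":[0,0,-0.02],"twist":[0,0,0]}]'
```

```text
time: 30.3
tool_pos: [0.4738, 0.101, 0.0492]
eef_rot: [[0.777, 0.63, 0.0], [0.63, -0.777, -0.0], [0.0, 0.0, -1.0]]
wrist_force: [-0.4, -0.2, -1.3]
finger_gap: 0.0319
gripper_force: 25.0
time: 30.6
tool_pos: [0.4738, 0.1011, 0.0482]
eef_rot: [[0.777, 0.63, 0.0], [0.63, -0.777, -0.0], [-0.0, 0.0, -1.0]]
wrist_force: [-0.3, 0.4, -1.4]
finger_gap: 0.0317
gripper_force: 25.0
time: 30.9
tool_pos: [0.4739, 0.101, 0.0481]
eef_rot: [[0.777, 0.63, -0.0], [0.63, -0.777, 0.0], [0.0, -0.0, -1.0]]
wrist_force: [-1.5, -0.3, 4.5]
finger_gap: 0.0315
gripper_force: 25.0
```

Contact. I'll release, rise and check everything.

```bash
python3 -m crank '[{"linear":[0,0,0],"twist":[0,0,0]},{"linear":[0,0,0],"twist":[0,0,0]},{"linear":[0,0,0],"twist":[0,0,0]},{"linear":[0,0,0],"twist":[0,0,0]},{"linear":[0,0,0],"twist":[0,0,0]},{"linear":[0,0,0],"twist":[0,0,0]},{"linear":[0,0,0],"twist":[0,0,0]},{"linear":[0,0,0.5],"twist":[0,0,0]},{"linear":[0,0,1.5],"twist":[0,0,0]},{"linear":[0,0,3],"twist":[0,0,0]},{"linear":[0,0,4.5],"twist":[0,0,0]},{"linear":[0,0,6],"twist":[0,0,0]}]' 87 && python3 -m crank '[{"linear":[0,0,1.5],"twist":[0,0,0]},{"linear":[0,0,3],"twist":[0,0,0]},{"linear":[0,0,3],"twist":[0,0,0]},{"linear":[0,0,3],"twist":[0,0,0]}]'
python3 - <<'E'
from h import *
cv2.imwrite("pics/s6.png",cv2.resize(manip.snapshot("scene")[130:290,150:510,::-1],(800,356),interpolation=2))
E
```

```text
time: 32.1
tool_pos: [0.4734, 0.1007, 0.2292]
eef_rot: [[0.777, 0.63, -0.0], [0.63, -0.777, -0.0], [-0.001, 0.0, -1.0]]
wrist_force: [-0.7, 1.4, -0.5]
finger_gap: 0.0869
gripper_force: 0.0
time: 32.5
tool_pos: [0.474, 0.1012, 0.3183]
eef_rot: [[0.776, 0.63, 0.001], [0.63, -0.776, 0.002], [0.002, -0.001, -1.0]]
wrist_force: [-1.3, -0.3, -0.5]
finger_gap: 0.0867
gripper_force: 0.0
```

View pics/s6.png

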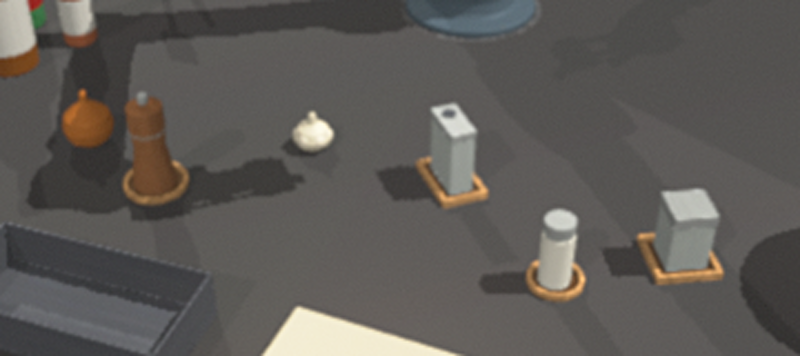

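All four stand upright inside their coasters: mill at (150,160), oblong tin (452,155), jar (557,255) and square tin (686,235). The onion and garlic look untouched and the arm is clear.

```bash
python3 -c "
from workcell import manip
print(manip.finish_job())"
```

```text
the job is handed in; nothing more can be done
None
```

The mill, jar, square tin and oblong tin each stand upright inside their own coaster, the onion and garlic were left where they were, and the job was handed in at about 33 s of the 128 s allowed.

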